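# Squeeze two side tabs to free the battery cover of a bench logger

## Task

The small white logger's cells are due for a check: take off its blue battery cover by squeezing its two upright tabs towards each other until both hooks are free, then draw it straight up and set it down gently, feet down, in the middle of the yellow note pad, and let go. The tabs are brittle, so squeeze no harder than it takes (each cracks at 14 N) and feel for when the hooks let go; do not press or pull the cover against the logger with more than a light pull (18 N breaks the catches). Leave the timer where it stands.

Things in the scene. Friction and masses are not known exactly. Their poses are not given: they have to be found in the camera images.
- cover: Loose blue clip-on cover, about 85 g: plate 72 (x) x 58 (y) x 4 mm on the logger's rim, 16 mm feet under its corners (spread 60 x 46 mm), two upright tabs, 24 mm wide in x, 30 mm above the plate, outer faces at y = +23 and -23 mm. Origin: midway between the tabs, 15 mm above the plate's top, 35 mm above the feet's ends. Tabs slide inwards on springs: 2 N at first, plus 1 N per mm, each.
- logger: Fixed white box 84 (x) x 72 (y) x 45 mm; origin at its underside's centre, z up; display on its -x face. The cover starts seated, its axes along the box's. Each tab's hook, under the rim, clears its catch after 2 to 7 mm inward travel, unlike from side to side and start to start, unseen; 1.6 mm later a rigid rib stops the tab. A caught cover rises only 2 mm. Sideways play of the cover 1.2 mm.
- note_pad: Fixed yellow note pad, 76 x 76 x 10 mm; origin at the centre of its underside, z up, x and y along its sides. The cover goes here; it or the logger can be the nearer one.
- timer: Loose white bench timer with a grey display, 32 x 66 x 67 mm, standing on the surface to the right of the laptop; origin at the centre of its underside. To be left alone.

How it is judged:
On the way:
1. the cover is drawn off upwards: its origin 30 mm above where it sat on the logger, still over it (z of cover in the frame of logger above 0.094 m and horizontal distance between cover and logger below 0.03 m), for 0.1 s.
At the end, for the whole second after the job is handed in: the cover is at rest on the note pad, feet down and level (within 0.1 rad, origin 41 to 49 mm above the pad's underside), its centre within 15 mm of the pad's centre (horizontal distance between cover and note_pad below 0.015 m and z of cover in the frame of note_pad between 0.041 and 0.049 m and angle between cover's own z axis and vertical below 0.1 rad and linear speed of cover below 0.02 m/s); the robot touches nothing.
It fails at once if the two tabs together are squeezed with over 28 N (14 N each): they crack (contact force between the fingers and cover above 28 N).
It fails at once if the cover is pressed, pushed or wrenched against the logger with over 18 N (contact force between cover and logger above 18 N).
It fails at once if the cover is dropped or driven onto the note pad (over 20 N) (contact force between cover and note_pad above 20 N).
It fails at once if the timer is moved by over 20 mm (distance of timer from where it was at the start of the episode above 0.02 m).
It also fails if it takes over 67 s, if anything falls off the work surface, if the arm or the gripper's body presses on something with over 40 N, if the wrist force passes 120 N, or if a joint passes its speed limit or range.

## Robot

A 6-joint arm with a two-finger parallel gripper is mounted at the origin on a cart in front of the work surface, level with it; the furniture and walls round the work are solid. World frame = base frame: x ahead of the robot, y to its left, z up, the work surface at z = 0. Lengths are in m, angles in rad, forces in N, time in s.
With the tool pointing down it reaches from about 0.375 to 0.9 m from the base axis. Payload 3.1 kg.
Tool frame: the origin (TCP) lies midway between the tips of the shut fingers; the grasp point (between the pads) lies 19 mm behind it; x points along the fingers, z is the direction in which the jaws open and shut, and the axes are right-handed (so a half turn about x gives the same grasp; the last joint's range is limited). The gripper opens to 85 mm and grips with 20 to 120 N. Pads are 22 mm wide; open, the fingers measure 114 mm over their backs; the gripper's body (76 mm by 85 mm) begins 54 mm behind the grasp point. The pads swing forward as they close: fully open they stand 13 mm farther back than shut.
Start: joints at [-1.383, 0.527, 1.433, -0, 1.181, -0.178], TCP at [0.224, -0.583, 0.231] pointing down, gripper open.
Joint ranges: [-3.08, 3.08], [-0.75, 2.2], [0.22, 2.44], [-1.43, 4.57], [0, 2.65], [-2.85, 2.85]. Speed limits (rad/s): [2.79, 2.79, 3.14, 3.14, 3.14, 3.14].

## Interface

Orientations are given as a unit quaternion [x, y, z, w].
In Python, from station import status, snapshot, camera_params, ticket gives the robot as it stands.
- The arm moves only by the tool arm_command, never from a script. Its argument "series" is a list that holds one entry, the list of rows, each a list of 4 numbers: the shift along the tool's x, y, z in mm, then the turn about the tool's x in rad. A call has 1 to 10 rows; each row shifts and turns the commanded pose from where the row before left it, along the tool's axes as they then stand; what a row does not reach is not made up. A row lasts 1/10 s, in which the tool goes at most 50 mm and 8.59 degrees, less where a joint would pass 70% of its speed; a pose out of reach is approached as far as the arm can. A call is refused whole if a number of a shift passes 50 or a number of a turn 0.15, either way. A call with a gripper value outside its range is refused whole. "jaw" is the opening in per cent of the stroke, from 0 (shut) to 100 (fully open), set as the call begins (left out, the last holds). The fingers move at their own pace and stop on an object; "force" is the grip in N (left out, the last holds). Time passes only in rows, so rows that do not move let the fingers close. It gives the time, the measured TCP pose, the force and the opening at its end, in the units of the state.
- status.sense(): the state, without advancing time (a new reading comes with each control period).
- snapshot(name): name is "side" or "top"; returns the picture (384x512x3 uint8, red, green, blue); there is no depth.
- camera_params(name): a dict with "fovy" (degrees; the focal length in pixels is half the picture's height over the tangent of half this angle, whatever the lens; pixels are square), "cx", "cy" (the principal point, pixels), "extrinsics" (4x4, takes a point from camera to world coordinates). Camera axes: x right, y down, z forward; pixel columns grow to the right and rows downward; lengths in m; the calibration is good to about 2 mm. A picture is of the moment at which its call begins. camera_params takes no time and is no camera call.
- ticket.sign_off(): hands the job in, once; it reports no verdict.
The state is a dict: "t": time; "q": joint angles; "qd": joint speeds; "tau": joint torques, N m; "tcp_pos": TCP position; "tool_rot": TCP orientation; "force": force on the tool from outside, world axes, zero at the start; "ft_torque": the same for the moment, N m; "finger_gap": opening from 0.0 (shut) to 1.0 (fully open).
Only numpy, scipy, OpenCV 4.12 (cv2) and the standard library are available. Lean on these libraries where they do the work, as an engineer would, in place of code of your own. Each camera call takes 0.05 s, during which the arm holds its last target. There are 200 camera calls.

## Working session

There is one attempt and no reset: what is moved stays moved. The work goes in short steps, Python scripts to look and compute and a tool call to move; the robot and the scene stay as the last step left them, time stands still between calls to the robot, and variables do not carry over. Pictures are saved under pics/ and viewed, about 8 in all and at most 12, crops included, and the job is handed in when it is done.

Besides the shell and the picture viewer there is one more tool, called after ">>>" in YAML: its name, and indented under it one key for each argument. arm_command: Moves the arm, as the interface text tells. Its arguments: {"type":"object","properties":{"series":{"type":"array"},"jaw":{"type":"number"},"force":{"type":"number"}},"required":["series"]}

```bash
mkdir -p pics; python3 - <<'E'
from station import status, snapshot, camera_params
import cv2,numpy as np
for n in("side","top"):
    im=snapshot(n);cv2.imwrite(f"pics/{n}0.png",cv2.resize(im[:,:,::-1],(800,600)) if 0 else im[:,:,::-1]);c=camera_params(n);print(n,c["fovy"],c["cx"],c["cy"],np.round(c["extrinsics"],4).tolist())
a=[cv2.imread(f"pics/{n}0.png") for n in("side","top")]
s=status.sense();print({k:np.round(v,4).tolist() for k,v in s.items()})
E
```

```text
side 51.99347300728588 254.25979595071752 194.8931767655567 [[-0.772, 0.3751, -0.5131, 0.9025], [0.6354, 0.4352, -0.6379, 0.2214], [-0.0159, -0.8185, -0.5743, 0.5659], [0.0, 0.0, 0.0, 1.0]]
top 51.28567743147969 254.86747581993754 184.58931561460247 [[0.0136, -0.9945, 0.1041, 0.394], [-0.9999, -0.013, 0.006, -0.3262], [-0.0046, -0.1042, -0.9945, 0.9321], [0.0, 0.0, 0.0, 1.0]]
{'t': 0.1, 'q': [-1.3825, 0.5284, 1.4338, 0.0, 1.1814, -0.1785], 'qd': [-0.0015, -0.0015, -0.0047, 0.0001, 0.0026, -0.0003], 'tau': [0.0, -44.3304, -17.8586, -0.0002, 0.0039, 0.0], 'tcp_pos': [0.224, -0.5828, 0.2304], 'tool_rot': [0.4009, 0.5833, -0.3999, 0.5823], 'force': [0.5424, 0.4628, 0.2594], 'ft_torque': [-0.0202, -0.0065, 0.014], 'finger_gap': 1.0005}
```

View pics/top0.png

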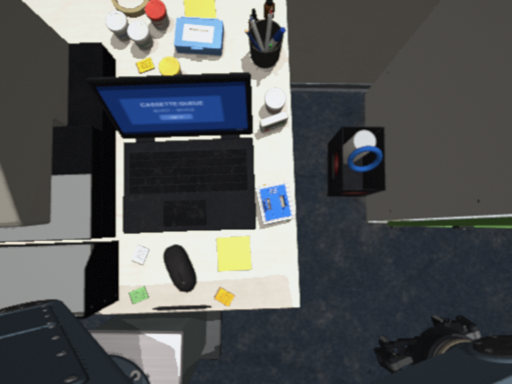

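View pics/side0.png

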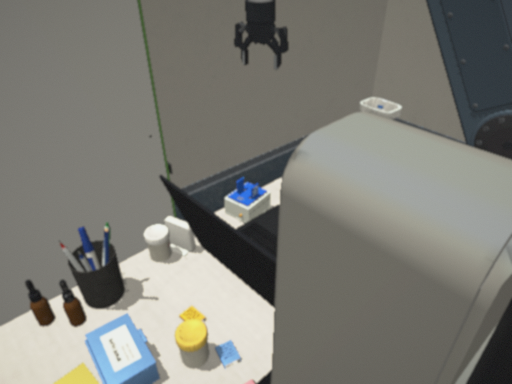

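The top view shows the logger with its blue cover at about (275,202), the yellow pad at (234,253) and the timer near (274,120). In the side view the cover is at (248,190) and the pad is hidden. Next I fit the logger and pad outlines.

```bash
cat > h.py <<'E'
import cv2,numpy as np
from station import camera_params
def ray(n,uv,z):
    c=camera_params(n);E=np.array(c["extrinsics"]);f=192/np.tan(np.radians(c["fovy"]/2))
    d=E[:3,:3]@np.array([(uv[0]-c["cx"])/f,(uv[1]-c["cy"])/f,1]);o=E[:3,3]
    return o+d*(z-o[2])/d[2]
def proj(n,p):
    c=camera_params(n);E=np.array(c["extrinsics"]);f=192/np.tan(np.radians(c["fovy"]/2))
    q=E[:3,:3].T@(np.asarray(p)-E[:3,3]);return q[0]/q[2]*f+c["cx"],q[1]/q[2]*f+c["cy"]
E
python3 - <<'E'
from h import *
im=cv2.imread("pics/top0.png");hsv=cv2.cvtColor(im,cv2.COLOR_BGR2HSV)
def blob(lo,hi,box,z,name):
    x0,y0,x1,y1=box;m=cv2.inRange(hsv,lo,hi);k=np.zeros_like(m);k[y0:y1,x0:x1]=m[y0:y1,x0:x1]
    p=np.argwhere(k)[:,::-1].astype(np.float32)
    w=np.array([ray("top",q,z)[:2] for q in p])
    r=cv2.minAreaRect((w*1000).astype(np.float32));print(name,len(p),r,w.mean(0))
    return r
blob((20,80,100),(35,255,255),(210,230,260,280),.010,"pad")
blob((95,120,60),(130,255,255),(250,175,300,230),.049,"cover")
c=im[165:285,205:305];cv2.imwrite("pics/crop1.png",cv2.resize(c,None,fx=6,fy=5.0 if 0 else 5,interpolation=cv2.INTER_CUBIC) if 0 else cv2.resize(c,(500,600),interpolation=cv2.INTER_CUBIC))
E
```

```text
pad 1082 ((332.5645446777344, -273.9853210449219), (74.54706573486328, 74.26470184326172), 4.332979202270508) [ 0.33239467 -0.27394977]
cover 680 ((448.1756591796875, -365.63726806640625), (69.98833465576172, 55.44647216796875), 12.55250358581543) [ 0.44706447 -0.36537598]
```

View pics/crop1.png

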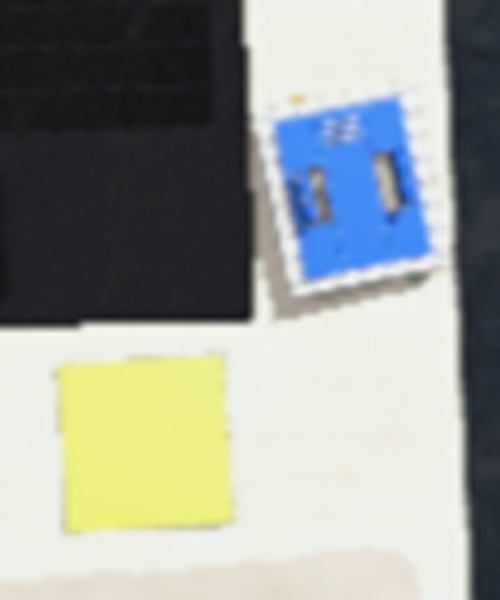

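The pad is at (0.333, -0.274) with yaw 4.3°, and the cover at (0.448, -0.366) with yaw about 12.5°. Before moving I refine the cover's yaw and centre from the logger outline, then work out the tool-frame moves.

```bash
cat >> h.py <<'E'
from scipy.spatial.transform import Rotation as R
from station import status
def plan(target,jawdir_deg):
    s=status.sense();r=R.from_quat(s["tool_rot"]);M=r.as_matrix()
    z=M[:,2];a=np.degrees(np.arctan2(z[1],z[0]))
    d=(jawdir_deg-a+90)%180-90           # wanted world yaw change, half turn is alike
    t=-np.radians(d)                     # tool x points down
    M2=M@R.from_rotvec([t,0,0]).as_matrix()
    print("xaxis",M[:,0].round(4),"jaw",round(a,2),"turn about tool x",round(t,4),"shift(after turn) mm",(M2.T@(np.array(target)-s["tcp_pos"])*1000).round(2),"t",s["t"],"q6",s["q"][5])
    print("M2",M2.round(3).tolist())
E
python3 - <<'E'
from h import *
im=cv2.imread("pics/top0.png");hsv=cv2.cvtColor(im,cv2.COLOR_BGR2HSV)
# hull of blue plate & yaw from edges: fit projected rectangle by IoU
m=cv2.inRange(hsv,(95,120,60),(130,255,255));k=np.zeros_like(m);k[175:230,250:300]=m[175:230,250:300]
S=8;big=cv2.resize(k[165:240,245:305],None,fx=S,fy=S,interpolation=cv2.INTER_LINEAR)>127
big=cv2.morphologyEx(big.astype(np.uint8),cv2.MORPH_CLOSE,np.ones((121,121)))>0
from scipy.optimize import minimize
def cost(p):
    x,y,a=p[0]/1e3,p[1]/1e3,np.radians(p[2]);c,s=np.cos(a),np.sin(a)
    P=[proj("top",(x+c*u-s*v,y+s*u+c*v,.049)) for u,v in((.036,.029),(-.036,.029),(-.036,-.029),(.036,-.029))]
    q=((np.array(P)-[245,165]+.5)*S-.5);g=np.zeros(big.shape,np.uint8);cv2.fillPoly(g,[np.round(q*16).astype(int)],1,shift=4)
    return (g.astype(bool)^big).sum()/S/S
r=minimize(cost,(448,-365.6,11),method="Nelder-Mead",options=dict(initial_simplex=[(448,-365,11),(452,-365,11),(448,-369,11),(448,-365,15)]))
print(r.x,r.fun,big.sum()/64)
plan((r.x[0]/1e3,r.x[1]/1e3,.12),r.x[2]+90)
E
```

```text
[ 448.4859456  -366.132568     12.80288312] 69.453125 790.625
xaxis [-4.0e-04  1.9e-03 -1.0e+00] jaw -68.99 turn about tool x 0.1433 shift(after turn) mm [ 110.77  266.86 -161.3 ] t 0.1 q6 -0.17850154784626138
M2 [[-0.0, 0.975, 0.222], [0.002, 0.222, -0.975], [-1.0, 0.0, -0.002]]
```

>>> arm_command:
  series:
    - [[0,0,0,0.0715],[0,0,-20,0.072],[0,0,-30,0],[0,0,-30,0],[0,0,-30,0],[0,0,-30,0],[0,0,-21,0],[0,30,0,0],[0,30,0,0],[0,30,0,0]]
  jaw: 100
  force: 20

```text
t: 1.1
tcp_pos: [0.2755, -0.4063, 0.2312]
tool_rot: [0.442, 0.552, -0.441, 0.552]
force: [0.2, -1.2, -0.4]
finger_gap: 0.998
```

>>> arm_command:
  series:
    - [[0,30,0,0],[0,30,0,0],[0,30,0,0],[20,30,0,0],[20,30,0,0],[20,26,0,0],[20,0,0,0],[20,0,0,0],[0,0,0,0],[0,0,0,0]]

```text
t: 2.1
tcp_pos: [0.4463, -0.3677, 0.1311]
tool_rot: [0.441, 0.553, -0.441, 0.552]
force: [-0.4, -0.4, 0.2]
finger_gap: 0.999
```

```bash
python3 - <<'E'
from h import *
from station import snapshot
plan((.4485,-.3661,.055),102.8)
s=status.sense();print(s["tcp_pos"],s["force"],s["finger_gap"])
a=snapshot("top")[:,:,::-1];b=snapshot("side")[:,:,::-1]
o=np.hstack([cv2.resize(a[150:250,225:325],(400,400),interpolation=2),cv2.resize(b[140:240,195:295],(400,400),interpolation=2)])
cv2.imwrite("pics/n1.png",o)
E
```

```text
xaxis [-7.e-04  9.e-04 -1.e+00] jaw -77.21 turn about tool x -0.0002 shift(after turn) mm [76.06  2.5  -0.98] t 2.1 q6 0.4653255688133142
M2 [[-0.001, 0.975, 0.222], [0.001, 0.222, -0.975], [-1.0, -0.001, -0.001]]
[ 0.44633443 -0.3676755   0.13106184] [-0.36072446 -0.36771458  0.20462821] 0.9988912784527334
```

View pics/n1.png

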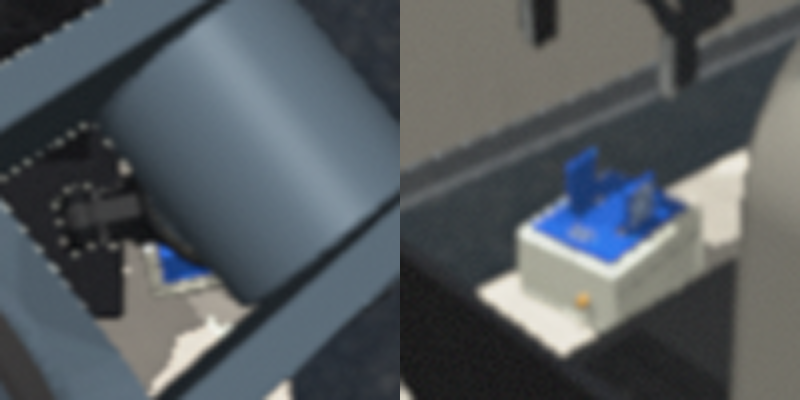

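The side view shows both tabs clear and between the fingers: the left tab's top edge is at about (237,179)-(244,177) and the right one's at (252,187)-(259,183). I use these to check the cover's position.

```bash
python3 - <<'E'
from h import *
for q in((237,179.5),(244.25,177),(251.75,187.5),(258.75,183)): print(ray("side",q,.079).round(4))
c,s=np.cos(np.radians(12.8)),np.sin(np.radians(12.8))
for v in(-.023,.023):
  for u in(-.012,.012):
    print(u,v,np.round(proj("side",(.4485+c*u-s*v,-.3661+s*u+c*v,.079)),1))
E
```

```text
[ 0.4584 -0.3924  0.079 ]
[ 0.4393 -0.3899  0.079 ]
[ 0.4536 -0.345   0.079 ]
[ 0.4302 -0.3488  0.079 ]
-0.012 -0.023 [243.  177.2]
0.012 -0.023 [236.3 181.8]
-0.012 0.023 [258.9 183.7]
0.012 0.023 [252.4 188.5]
```

The projection agrees within about 1 px, so I descend.

>>> arm_command:
  series:
    - [[15,1.5,-0.5,0],[15,0.5,0,0],[15,0,0,0],[15,0,0,0],[10,0,0,0],[5,0,0,0],[0,0,0,0],[0,0,0,0]]

```text
t: 3.0
tcp_pos: [0.4487, -0.3674, 0.057]
tool_rot: [0.441, 0.552, -0.441, 0.553]
force: [-0.9, 0.1, -0.4]
finger_gap: 1.004
```

>>> arm_command:
  series:
    - [[0,0,0,0],[0,0,0,0],[0,0,0,0],[0,0,0,0],[0,0,0,0]]
  jaw: 60

```text
t: 3.5
tcp_pos: [0.4484, -0.3669, 0.0564]
tool_rot: [0.441, 0.553, -0.441, 0.553]
force: [0.5, -0.5, 0.2]
finger_gap: 0.597
```

>>> arm_command:
  series:
    - [[0,0,0,0],[0,0,0,0],[0,0,0,0]]
  jaw: 55

```text
t: 3.8
tcp_pos: [0.4484, -0.3671, 0.0563]
tool_rot: [0.441, 0.552, -0.441, 0.553]
force: [-0.1, -0.7, 0.6]
finger_gap: 0.549
```

>>> arm_command:
  series:
    - [[0,0,0,0],[0,0,0,0],[0,0,0,0]]
  jaw: 53

```text
t: 4.1
tcp_pos: [0.4484, -0.367, 0.0565]
tool_rot: [0.441, 0.552, -0.441, 0.553]
force: [0.3, -0.3, 1.9]
finger_gap: 0.531
```

```bash
python3 - <<'E'
from h import *
from station import snapshot
s=status.sense();print(s["tcp_pos"],s["force"],s["finger_gap"])
b=snapshot("side")[:,:,::-1]
cv2.imwrite("pics/n2.png",cv2.resize(b[140:230,195:305],(770,600),interpolation=2))
E
```

```text
[ 0.44844388 -0.36702264  0.05645069] [ 0.32145948 -0.29582773  1.914445  ] 0.5307850798310393
```

View pics/n2.png

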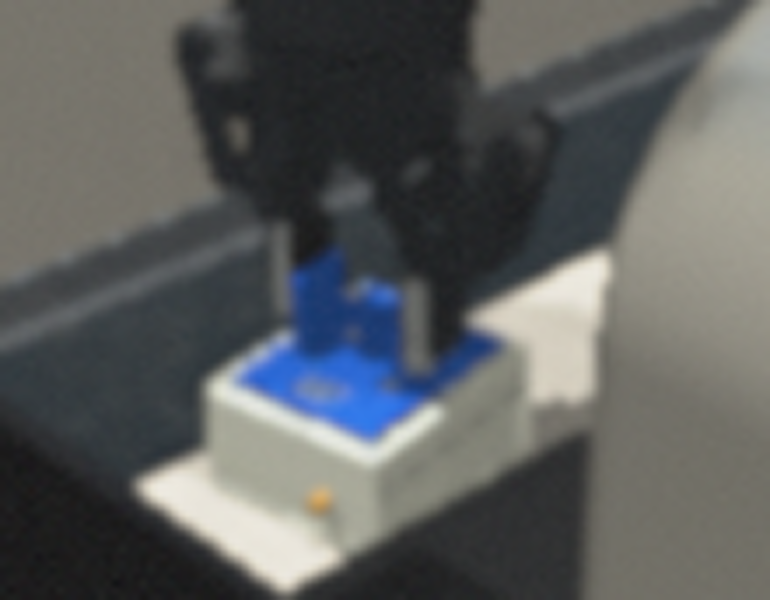

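Both pads sit flat on the tabs and contact is light. I lift slightly into the 2 mm free play and keep squeezing in small steps.

>>> arm_command:
  series:
    - [[-0.5,0,0,0],[-0.5,0,0,0],[0,0,0,0],[0,0,0,0]]
  jaw: 50

```text
t: 4.55
tcp_pos: [0.4482, -0.3667, 0.0571]
tool_rot: [0.441, 0.553, -0.441, 0.552]
force: [-0.1, -0.5, -0.5]
finger_gap: 0.499
```

>>> arm_command:
  series:
    - [[-0.5,0,0,0],[0,0,0,0],[0,0,0,0]]
  jaw: 49

```text
t: 4.85
tcp_pos: [0.4484, -0.3669, 0.0578]
tool_rot: [0.441, 0.553, -0.441, 0.553]
force: [-0.5, 0.2, -1.3]
finger_gap: 0.491
```

>>> arm_command:
  series:
    - [[-0.5,0,0,0],[0,0,0,0],[0,0,0,0]]

```text
t: 5.15
tcp_pos: [0.4484, -0.3669, 0.0584]
tool_rot: [0.441, 0.553, -0.441, 0.553]
force: [-0.4, -0.2, -0.6]
finger_gap: 0.492
```

>>> arm_command:
  series:
    - [[-0.5,0,0,0],[0,0,0,0],[0,0,0,0]]

```text
t: 5.45
tcp_pos: [0.4484, -0.3669, 0.0588]
tool_rot: [0.441, 0.553, -0.441, 0.553]
force: [-0.5, -0.5, -1.3]
finger_gap: 0.489
```

>>> arm_command:
  series:
    - [[-0.5,0,0,0],[0,0,0,0],[0,0,0,0]]

```text
t: 5.75
tcp_pos: [0.4483, -0.3669, 0.0591]
tool_rot: [0.441, 0.553, -0.441, 0.553]
force: [0.1, -0.7, -3.7]
finger_gap: 0.486
```

>>> arm_command:
  series:
    - [[-0.5,0,0,0],[0,0,0,0],[0,0,0,0]]

```text
t: 6.05
tcp_pos: [0.4483, -0.3669, 0.0596]
tool_rot: [0.441, 0.553, -0.441, 0.552]
force: [0.9, -1.1, -4.8]
finger_gap: 0.494
```

>>> arm_command:
  series:
    - [[-0.3,0,0,0],[0,0,0,0],[0,0,0,0]]

```text
t: 6.35
tcp_pos: [0.4483, -0.3669, 0.0601]
tool_rot: [0.441, 0.553, -0.441, 0.553]
force: [0.5, -0.8, -5.3]
finger_gap: 0.484
```

The cover is caught: the pull is now about 4.5 N. I hold this light preload and squeeze in 1% steps, which is 0.43 mm per tab.

>>> arm_command:
  series:
    - [[0,0,0,0],[0,0,0,0],[0,0,0,0]]
  jaw: 48

```text
t: 6.65
tcp_pos: [0.4483, -0.3669, 0.0602]
tool_rot: [0.441, 0.553, -0.441, 0.553]
force: [-0.1, 0.4, -2.7]
finger_gap: 0.479
```

>>> arm_command:
  series:
    - [[0,0,0,0],[0,0,0,0],[0,0,0,0]]
  jaw: 47

```text
t: 6.95
tcp_pos: [0.4484, -0.3669, 0.0603]
tool_rot: [0.441, 0.553, -0.441, 0.553]
force: [-0.5, -0.2, -3.0]
finger_gap: 0.47
```

>>> arm_command:
  series:
    - [[0,0,0,0],[0,0,0,0],[0,0,0,0]]
  jaw: 46

```text
t: 7.25
tcp_pos: [0.4485, -0.3671, 0.0603]
tool_rot: [0.441, 0.552, -0.441, 0.553]
force: [0.6, 0.6, -0.0]
finger_gap: 0.462
```

>>> arm_command:
  series:
    - [[-0.5,0,0,0],[0,0,0,0],[0,0,0,0]]

```text
t: 7.55
tcp_pos: [0.4485, -0.367, 0.0604]
tool_rot: [0.441, 0.553, -0.441, 0.553]
force: [0.4, -0.5, -3.5]
finger_gap: 0.457
```

>>> arm_command:
  series:
    - [[-0.5,0,0,0],[0,0,0,0],[0,0,0,0]]

```text
t: 7.85
tcp_pos: [0.4483, -0.367, 0.0607]
tool_rot: [0.441, 0.553, -0.441, 0.553]
force: [0.5, -1.7, -8.2]
finger_gap: 0.463
```

>>> arm_command:
  series:
    - [[0.2,0,0,0],[0,0,0,0],[0,0,0,0]]
  jaw: 45

```text
t: 8.15
tcp_pos: [0.4483, -0.3668, 0.0609]
tool_rot: [0.441, 0.553, -0.441, 0.553]
force: [0.7, -1.1, -7.3]
finger_gap: 0.451
```

>>> arm_command:
  series:
    - [[0,0,0,0],[0,0,0,0],[0,0,0,0]]
  jaw: 44

```text
t: 8.45
tcp_pos: [0.4482, -0.3667, 0.0611]
tool_rot: [0.441, 0.553, -0.441, 0.552]
force: [0.0, 0.9, -3.7]
finger_gap: 0.441
```

>>> arm_command:
  series:
    - [[-0.3,0,0,0],[0,0,0,0],[0,0,0,0]]
  jaw: 43

```text
t: 8.75
tcp_pos: [0.4486, -0.3671, 0.0616]
tool_rot: [0.441, 0.552, -0.441, 0.553]
force: [-0.5, 0.3, -0.9]
finger_gap: 0.433
```

>>> arm_command:
  series:
    - [[-0.5,0,0,0],[0,0,0,0],[0,0,0,0]]

```text
t: 9.05
tcp_pos: [0.4484, -0.367, 0.0618]
tool_rot: [0.441, 0.553, -0.441, 0.553]
force: [0.1, -0.5, -0.6]
finger_gap: 0.429
```

>>> arm_command:
  series:
    - [[-0.5,0,0,0],[0,0,0,0],[0,0,0,0]]

```text
t: 9.35
tcp_pos: [0.4484, -0.367, 0.0622]
tool_rot: [0.441, 0.553, -0.441, 0.553]
force: [-0.5, 0.1, -0.5]
finger_gap: 0.431
```

The pull has vanished, so both hooks look free. I lift cautiously.

>>> arm_command:
  series:
    - [[-0.7,0,0,0],[0,0,0,0],[0,0,0,0]]

```text
t: 9.65
tcp_pos: [0.4484, -0.3669, 0.0629]
tool_rot: [0.441, 0.553, -0.441, 0.553]
force: [0.5, -0.2, -1.8]
finger_gap: 0.428
```

>>> arm_command:
  series:
    - [[-0.7,0,0,0],[0,0,0,0],[0,0,0,0]]

```text
t: 9.95
tcp_pos: [0.4484, -0.3669, 0.0636]
tool_rot: [0.441, 0.553, -0.441, 0.553]
force: [-0.2, -0.4, 0.2]
finger_gap: 0.434
```

>>> arm_command:
  series:
    - [[-1,0,0,0],[0,0,0,0],[0,0,0,0]]

```text
t: 10.25
tcp_pos: [0.4484, -0.3669, 0.0647]
tool_rot: [0.441, 0.553, -0.441, 0.553]
force: [0.2, -0.3, -0.2]
finger_gap: 0.432
```

>>> arm_command:
  series:
    - [[-1,0,0,0],[-1,0,0,0],[-1,0,0,0],[-1,0,0,0],[0,0,0,0],[0,0,0,0]]

```text
t: 10.85
tcp_pos: [0.4484, -0.367, 0.0687]
tool_rot: [0.441, 0.553, -0.441, 0.553]
force: [-0.3, -0.0, -0.7]
finger_gap: 0.433
```

```bash
python3 - <<'E'
from h import *
from station import snapshot
s=status.sense();print(s["tcp_pos"],s["force"],s["finger_gap"])
b=snapshot("side")[:,:,::-1]
cv2.imwrite("pics/n3.png",cv2.resize(b[140:230,195:305],(770,600),interpolation=2))
E
```

```text
[ 0.44835559 -0.36695348  0.06867443] [-0.29015884 -0.01412209 -0.68941395] 0.4332566883683983
```

View pics/n3.png

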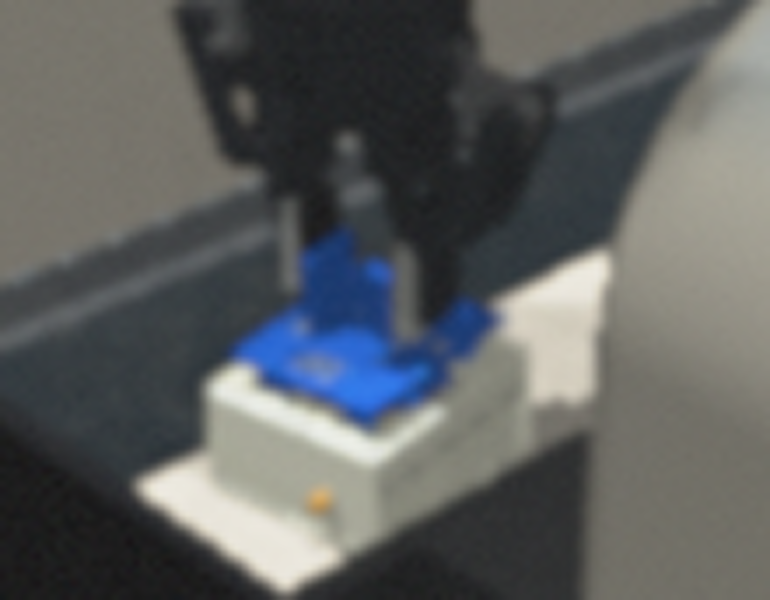

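The cover is free and level in the jaws, a few mm off the rim. I draw it straight up.

>>> arm_command:
  series:
    - [[-3,0,0,0],[-5,0,0,0],[-5,0,0,0],[-5,0,0,0],[-5,0,0,0],[-8,0,0,0],[-8,0,0,0],[-8,0,0,0],[-8,0,0,0],[-5,0,0,0]]

```text
t: 11.9
tcp_pos: [0.4486, -0.3672, 0.1297]
tool_rot: [0.441, 0.552, -0.441, 0.553]
force: [0.3, 0.7, -2.1]
finger_gap: 0.431
```

```bash
python3 - <<'E'
from h import *
from station import snapshot
s=status.sense();print(s["tcp_pos"],s["force"],s["finger_gap"])
b=snapshot("side")[:,:,::-1]
cv2.imwrite("pics/n4.png",cv2.resize(b[120:210,195:305],(770,600),interpolation=2))
plan((.3326,-.274,.125),94.3)
E
```

```text
[ 0.44859251 -0.36718861  0.12969425] [ 0.31020439  0.67530919 -2.10225885] 0.4313831540434972
xaxis [ 0.0015 -0.0018 -1.    ] jaw -77.2 turn about tool x 0.1483 shift(after turn) mm [   4.87 -108.97 -101.96] t 11.95 q6 0.4688858258596823
M2 [[0.002, 0.997, 0.075], [-0.002, 0.075, -0.997], [-1.0, 0.001, 0.002]]
```

View pics/n4.png

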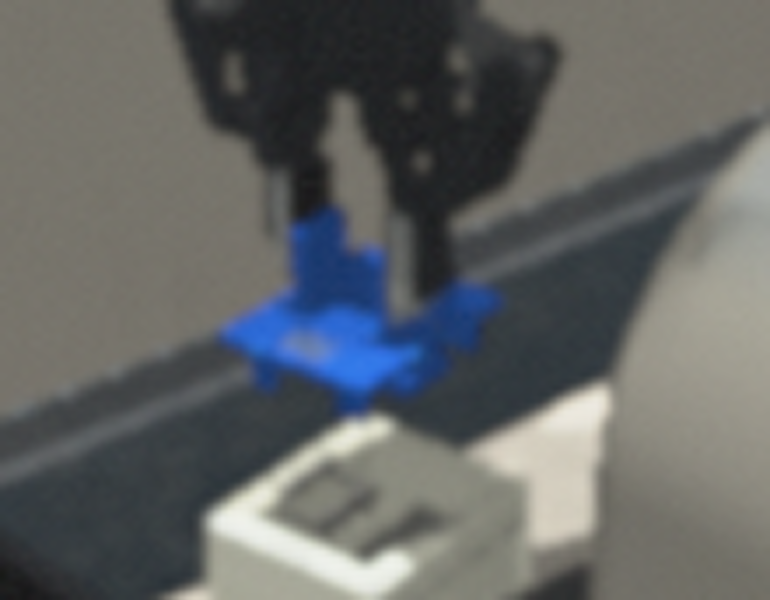

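The cover hangs level in the jaws, well clear of the open logger. Its plate corners are at about (227,170), (247,178) and (266,164) in full-image pixels. I estimate its height in the grip from these.

```bash
python3 - <<'E'
from h import *
from scipy.optimize import least_squares
c,s=np.cos(np.radians(12.8)),np.sin(np.radians(12.8))
O=[((.036,-.029),(226.7,170.2)),((.036,.029),(246.7,178.4)),((-.036,.029),(266.4,164.2))]
f=lambda p:np.ravel([np.array(proj("side",(p[0]+c*u-s*v,p[1]+s*u+c*v,p[2])))-q for (u,v),q in O])
r=least_squares(f,(.4485,-.367,.11),x_scale=.01,diff_step=1e-4);print("plate top centre",r.x.round(4),r.fun.round(1))
E
```

```text
plate top centre [ 0.4348 -0.3854  0.1054] [-0.1 -0.2  0.1 -0.1  0.   0.4]
```

>>> arm_command:
  series:
    - [[0,0,0,0.05],[0,0,-10,0.05],[0,0,-20,0.048],[0,0,-20,0],[0,0,-20,0],[0,-10,-20,0],[0,-20,-12,0],[0,-20,0,0],[0,-20,0,0],[0,-20,0,0]]

```text
t: 12.95
tcp_pos: [0.3484, -0.2721, 0.1288]
tool_rot: [0.481, 0.519, -0.481, 0.519]
force: [-0.4, 0.2, -1.0]
finger_gap: 0.433
```

>>> arm_command:
  series:
    - [[0,-15,0,0],[0,-4,0,0],[0,0,0,0],[0,0,0,0]]

```text
t: 13.35
tcp_pos: [0.3308, -0.2742, 0.1287]
tool_rot: [0.481, 0.518, -0.481, 0.519]
force: [-0.1, -1.0, -0.9]
finger_gap: 0.434
```

```bash
python3 - <<'E'
from h import *
from station import snapshot
plan((.3326,-.274,.100),94.3)
s=status.sense();print(s["force"],s["finger_gap"])
b=snapshot("side")[:,:,::-1];a=snapshot("top")[:,:,::-1]
cv2.imwrite("pics/n5.png",np.hstack([cv2.resize(a[195:315,180:300],(400,400),interpolation=2),cv2.resize(b[110:230,250:370],(400,400),interpolation=2)]))
E
```

```text
xaxis [ 9.e-04 -9.e-04 -1.e+00] jaw -85.7 turn about tool x 0.0001 shift(after turn) mm [28.72  1.82 -0.12] t 13.35 q6 0.5417490476024961
M2 [[0.001, 0.997, 0.075], [-0.001, 0.075, -0.997], [-1.0, 0.001, 0.001]]
[-0.12108918 -1.00953615 -0.85810857] 0.4342228531787588
```

View pics/n5.png

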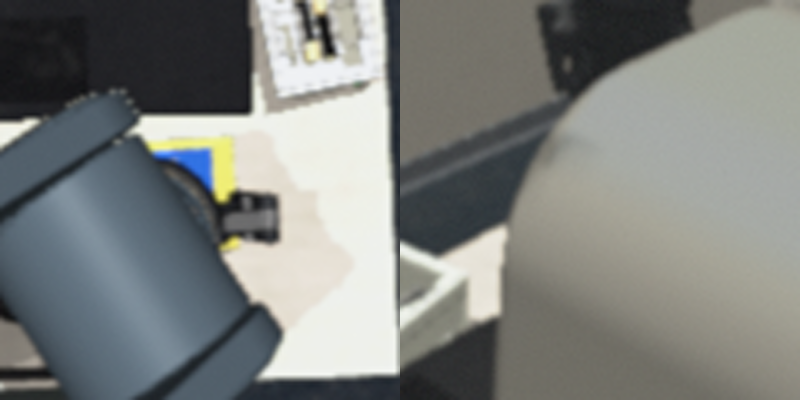

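Top view: the cover hangs over the pad with yellow margins on the visible sides, and yaw matches. The side view is blocked here by furniture. I estimate the feet are about 29 mm below the TCP, so I descend to near contact and then feel for it.

>>> arm_command:
  series:
    - [[10,1.8,0,0],[15,0,0,0],[15,0,0,0],[15,0,0,0],[12,0,0,0],[8,0,0,0],[3,0,0,0],[0,0,0,0],[0,0,0,0]]

```text
t: 14.35
tcp_pos: [0.3321, -0.2736, 0.0508]
tool_rot: [0.481, 0.518, -0.481, 0.519]
force: [0.7, 0.4, -1.3]
finger_gap: 0.427
```

>>> arm_command:
  series:
    - [[1,0,0,0],[0,0,0,0],[1,0,0,0],[0,0,0,0],[1,0,0,0],[0,0,0,0],[0,0,0,0]]

```text
t: 15.05
tcp_pos: [0.3318, -0.2735, 0.0476]
tool_rot: [0.481, 0.518, -0.481, 0.518]
force: [0.6, -0.1, -0.7]
finger_gap: 0.432
```

>>> arm_command:
  series:
    - [[1,0,0,0],[0,0,0,0],[1,0,0,0],[0,0,0,0],[0,0,0,0]]

```text
t: 15.55
tcp_pos: [0.3319, -0.2735, 0.0456]
tool_rot: [0.481, 0.519, -0.481, 0.518]
force: [0.9, 0.5, -0.5]
finger_gap: 0.43
```

>>> arm_command:
  series:
    - [[1,0,0,0],[0,0,0,0],[1,0,0,0],[0,0,0,0],[0,0,0,0]]

```text
t: 16.05
tcp_pos: [0.3318, -0.2735, 0.0436]
tool_rot: [0.481, 0.519, -0.481, 0.518]
force: [0.0, -0.5, -1.7]
finger_gap: 0.426
```

>>> arm_command:
  series:
    - [[1,0,0,0],[0,0,0,0],[0,0,0,0]]

```text
t: 16.35
tcp_pos: [0.3318, -0.2734, 0.0426]
tool_rot: [0.481, 0.519, -0.481, 0.518]
force: [-0.3, 0.3, -1.2]
finger_gap: 0.433
```

>>> arm_command:
  series:
    - [[1,0,0,0],[0,0,0,0],[0,0,0,0]]

```text
t: 16.65
tcp_pos: [0.3318, -0.2735, 0.0416]
tool_rot: [0.481, 0.519, -0.481, 0.518]
force: [-0.2, 0.5, -0.1]
finger_gap: 0.427
```

>>> arm_command:
  series:
    - [[0.7,0,0,0],[0,0,0,0],[0,0,0,0]]

```text
t: 16.95
tcp_pos: [0.3319, -0.2735, 0.0409]
tool_rot: [0.481, 0.518, -0.481, 0.518]
force: [0.3, 0.5, -0.2]
finger_gap: 0.433
```

>>> arm_command:
  series:
    - [[0.7,0,0,0],[0,0,0,0],[0,0,0,0]]

```text
t: 17.25
tcp_pos: [0.3318, -0.2735, 0.0402]
tool_rot: [0.481, 0.518, -0.481, 0.518]
force: [0.3, 0.1, -1.1]
finger_gap: 0.428
```

>>> arm_command:
  series:
    - [[0.7,0,0,0],[0,0,0,0],[0,0,0,0]]

```text
t: 17.55
tcp_pos: [0.332, -0.2737, 0.0398]
tool_rot: [0.481, 0.518, -0.481, 0.519]
force: [0.4, 0.0, 4.8]
finger_gap: 0.435
```

>>> arm_command:
  series:
    - [[0.7,0,0,0],[0,0,0,0],[0,0,0,0]]

```text
t: 17.85
tcp_pos: [0.3321, -0.2737, 0.0393]
tool_rot: [0.481, 0.518, -0.481, 0.519]
force: [-0.9, 0.8, 7.8]
finger_gap: 0.431
```

The feet touched the pad at TCP z ≈ 0.040, as predicted. I ease the load and open slowly.

>>> arm_command:
  series:
    - [[-0.7,0,0,0],[0,0,0,0],[0,0,0,0]]
  jaw: 46

```text
t: 18.15
tcp_pos: [0.3318, -0.2734, 0.0393]
tool_rot: [0.481, 0.519, -0.481, 0.518]
force: [0.3, 0.2, -1.2]
finger_gap: 0.459
```

>>> arm_command:
  series:
    - [[0,0,0,0],[0,0,0,0],[0,0,0,0]]
  jaw: 50

```text
t: 18.45
tcp_pos: [0.3318, -0.2734, 0.0394]
tool_rot: [0.481, 0.519, -0.481, 0.518]
force: [0.1, -0.3, -1.4]
finger_gap: 0.501
```

>>> arm_command:
  series:
    - [[0,0,0,0],[0,0,0,0],[0,0,0,0]]
  jaw: 54

```text
t: 18.75
tcp_pos: [0.3319, -0.2735, 0.0396]
tool_rot: [0.481, 0.518, -0.481, 0.519]
force: [0.2, 1.0, -0.2]
finger_gap: 0.539
```

>>> arm_command:
  series:
    - [[0,0,0,0],[0,0,0,0],[0,0,0,0],[0,0,0,0],[0,0,0,0]]
  jaw: 75

```text
t: 19.25
tcp_pos: [0.3319, -0.2735, 0.0395]
tool_rot: [0.481, 0.518, -0.481, 0.518]
force: [-0.2, 0.0, 0.2]
finger_gap: 0.75
```

>>> arm_command:
  series:
    - [[-5,0,0,0],[-15,0,0,0],[-30,0,0,0],[-30,0,0,0],[-30,0,0,0],[-30,0,0,0],[0,0,-30,0],[0,0,-40,0],[0,0,-40,0],[0,0,-30,0]]

```text
t: 20.25
tcp_pos: [0.32, -0.1314, 0.1798]
tool_rot: [0.481, 0.519, -0.481, 0.518]
force: [0.7, 0.6, 0.4]
finger_gap: 0.748
```

```bash
python3 - <<'E'
from h import *
from station import snapshot
s=status.sense();print(s["t"],s["tcp_pos"],s["force"],s["qd"])
a=snapshot("top")[:,:,::-1].copy();cv2.imwrite("pics/top_end_raw.png",a)
cv2.imwrite("pics/n6.png",cv2.resize(a[90:310,170:320],(409,600),interpolation=2))
hsv=cv2.cvtColor(a,cv2.COLOR_BGR2HSV)
m=cv2.inRange(hsv,(95,120,60),(130,255,255));k=np.zeros_like(m);k[225:290,200:265]=m[225:290,200:265]
p=np.argwhere(k)[:,::-1];w=np.array([ray("top",q,.030)[:2] for q in p]);print(len(p),cv2.minAreaRect((w*1000).astype(np.float32)))
E
```

```text
20.25 [ 0.31996469 -0.13138106  0.17975474] [0.70362929 0.60186252 0.40849635] [ 0.60115975 -0.16314022  0.29642507 -0.00265931 -0.16151118  0.59067159]
685 ((331.2112121582031, -272.44232177734375), (70.6843032836914, 58.00699234008789), 4.3325066566467285)
```

View pics/n6.png

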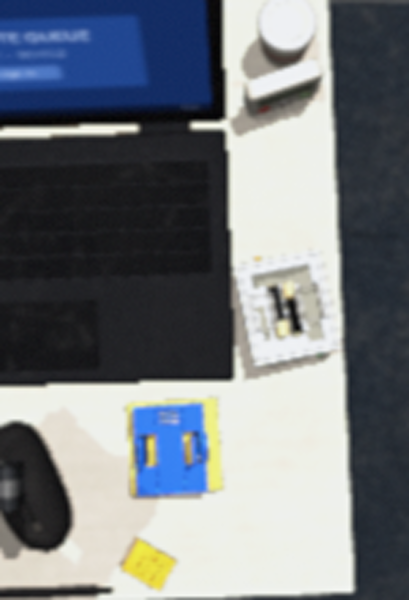

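The cover stands level on the pad, at about (171,448) in the crop, about 2 mm from the pad's centre. The timer is untouched and the gripper is well clear. I let the arm settle and hand in.

>>> arm_command:
  series:
    - [[0,0,0,0],[0,0,0,0],[0,0,0,0],[0,0,0,0],[0,0,0,0]]

```text
t: 20.8
tcp_pos: [0.3215, -0.1347, 0.1794]
tool_rot: [0.481, 0.518, -0.481, 0.518]
force: [0.4, -0.4, -0.6]
finger_gap: 0.751
```

```bash
python3 -c "
from station import ticket,status
s=status.sense();print(s['t'],s['tcp_pos'],s['force']);print(ticket.sign_off())"
```

```text
20.8 [ 0.32153688 -0.13469806  0.17944412] [ 0.43825791 -0.41201396 -0.58550668]
the job is handed in; nothing more can be done
None
```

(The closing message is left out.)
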